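# Check the stickers under the cocoa shakers and sort them

### The job

Take the three cocoa shakers standing in the middle of the counter one at a time: pick one up, tip it right over in the gripper until its base shows to a camera, read the colour of the sticker underneath, and set it down gently, upright and flat on the floor of the right tray before you take the next. Blue sticker: wooden tray; orange sticker: steel tray. Leave the other things on the counter where they are.

Things in the scene. Friction and masses are not known exactly. Their poses are not given: they have to be found in the camera images.
- shaker_a_mid (a point): one of three look-alike pale round cocoa shakers, 62 mm across, 106 mm tall, about 0.2 kg; this point is its centre, 53 mm above its underside; z points to its lid. A sticker 48 mm across on its underside is bright blue or bright orange (any number of each; the name does not tell which): seen only by camera with the underside turned into view
- shaker_b_mid (a point): one of three look-alike pale round cocoa shakers, 62 mm across, 106 mm tall, about 0.2 kg; this point is its centre, 53 mm above its underside; z points to its lid. A sticker 48 mm across on its underside is bright blue or bright orange (any number of each; the name does not tell which): seen only by camera with the underside turned into view
- shaker_c_mid (a point): one of three look-alike pale round cocoa shakers, 62 mm across, 106 mm tall, about 0.2 kg; this point is its centre, 53 mm above its underside; z points to its lid. A sticker 48 mm across on its underside is bright blue or bright orange (any number of each; the name does not tell which): seen only by camera with the underside turned into view
- wood_tray: pale wooden tray, about 190 mm (along its x) by 130 mm (along its y), fixed to the worktop, holding up to two shakers one behind the other; floor 5 mm thick, lip 12 mm high and 5 mm thick; origin at the centre of its underside, z up
- steel_tray: dark grey steel tray, about 190 mm (along its x) by 130 mm (along its y), fixed to the worktop, holding up to two shakers one behind the other; floor 5 mm thick, lip 12 mm high and 5 mm thick; origin at the centre of its underside, z up
- stirrer_cup: white cup of wooden stirrers, 66 mm across, 148 mm tall; origin at the centre of its underside; a bystander
- bell: chrome counter bell on a black foot, 64 mm across, 56 mm tall; origin at the centre of its underside; a bystander
- bean_scoop: steel scoop with wooden handle, 141 x 48 x 26 mm, lying; origin at the centre of its underside; a bystander
Mind the look-alikes: they are no part of the job. Leave any yellow look-alike of the part that bears shaker_b_mid alone.

How it is judged (in metres and radians):
On the way, in this order (a step that is already met when the one before it is completed fails the run):
1. a first shaker is tipped over in the gripper (more than about 57 degrees from upright) (((angle between shaker_a_mid's own z axis and vertical above 1 rad and contact force between the fingers and shaker_a above 0.5 N) or (angle between shaker_b_mid's own z axis and vertical above 1 rad and contact force between the fingers and shaker_b above 0.5 N) or (angle between shaker_c_mid's own z axis and vertical above 1 rad and contact force between the fingers and shaker_c above 0.5 N))), for 0.2 s.
2. with one shaker standing in a tray, a second is tipped over in the gripper ((((angle between shaker_a_mid's own z axis and vertical above 1 rad and contact force between the fingers and shaker_a above 0.5 N) and (((x of shaker_b_mid in the frame of wood_tray between -0.075 and 0.075 m and y of shaker_b_mid in the frame of wood_tray between -0.045 and 0.045 m and z of shaker_b_mid in the frame of wood_tray between 0.05 and 0.066 m and angle between shaker_b_mid's own z axis and vertical below 0.12 rad) or (x of shaker_b_mid in the frame of steel_tray between -0.075 and 0.075 m and y of shaker_b_mid in the frame of steel_tray between -0.045 and 0.045 m and z of shaker_b_mid in the frame of steel_tray between 0.05 and 0.066 m and angle between shaker_b_mid's own z axis and vertical below 0.12 rad)) or ((x of shaker_c_mid in the frame of wood_tray between -0.075 and 0.075 m and y of shaker_c_mid in the frame of wood_tray between -0.045 and 0.045 m and z of shaker_c_mid in the frame of wood_tray between 0.05 and 0.066 m and angle between shaker_c_mid's own z axis and vertical below 0.12 rad) or (x of shaker_c_mid in the frame of steel_tray between -0.075 and 0.075 m and y of shaker_c_mid in the frame of steel_tray between -0.045 and 0.045 m and z of shaker_c_mid in the frame of steel_tray between 0.05 and 0.066 m and angle between shaker_c_mid's own z axis and vertical below 0.12 rad)))) or ((angle between shaker_b_mid's own z axis and vertical above 1 rad and contact force between the fingers and shaker_b above 0.5 N) and (((x of shaker_a_mid in the frame of wood_tray between -0.075 and 0.075 m and y of shaker_a_mid in the frame of wood_tray between -0.045 and 0.045 m and z of shaker_a_mid in the frame of wood_tray between 0.05 and 0.066 m and angle between shaker_a_mid's own z axis and vertical below 0.12 rad) or (x of shaker_a_mid in the frame of steel_tray between -0.075 and 0.075 m and y of shaker_a_mid in the frame of steel_tray between -0.045 and 0.045 m and z of shaker_a_mid in the frame of steel_tray between 0.05 and 0.066 m and angle between shaker_a_mid's own z axis and vertical below 0.12 rad)) or ((x of shaker_c_mid in the frame of wood_tray between -0.075 and 0.075 m and y of shaker_c_mid in the frame of wood_tray between -0.045 and 0.045 m and z of shaker_c_mid in the frame of wood_tray between 0.05 and 0.066 m and angle between shaker_c_mid's own z axis and vertical below 0.12 rad) or (x of shaker_c_mid in the frame of steel_tray between -0.075 and 0.075 m and y of shaker_c_mid in the frame of steel_tray between -0.045 and 0.045 m and z of shaker_c_mid in the frame of steel_tray between 0.05 and 0.066 m and angle between shaker_c_mid's own z axis and vertical below 0.12 rad)))) or ((angle between shaker_c_mid's own z axis and vertical above 1 rad and contact force between the fingers and shaker_c above 0.5 N) and (((x of shaker_a_mid in the frame of wood_tray between -0.075 and 0.075 m and y of shaker_a_mid in the frame of wood_tray between -0.045 and 0.045 m and z of shaker_a_mid in the frame of wood_tray between 0.05 and 0.066 m and angle between shaker_a_mid's own z axis and vertical below 0.12 rad) or (x of shaker_a_mid in the frame of steel_tray between -0.075 and 0.075 m and y of shaker_a_mid in the frame of steel_tray between -0.045 and 0.045 m and z of shaker_a_mid in the frame of steel_tray between 0.05 and 0.066 m and angle between shaker_a_mid's own z axis and vertical below 0.12 rad)) or ((x of shaker_b_mid in the frame of wood_tray between -0.075 and 0.075 m and y of shaker_b_mid in the frame of wood_tray between -0.045 and 0.045 m and z of shaker_b_mid in the frame of wood_tray between 0.05 and 0.066 m and angle between shaker_b_mid's own z axis and vertical below 0.12 rad) or (x of shaker_b_mid in the frame of steel_tray between -0.075 and 0.075 m and y of shaker_b_mid in the frame of steel_tray between -0.045 and 0.045 m and z of shaker_b_mid in the frame of steel_tray between 0.05 and 0.066 m and angle between shaker_b_mid's own z axis and vertical below 0.12 rad)))))), for 0.2 s.
3. with two shakers standing in trays, the third is tipped over in the gripper ((((angle between shaker_a_mid's own z axis and vertical above 1 rad and contact force between the fingers and shaker_a above 0.5 N) and ((x of shaker_b_mid in the frame of wood_tray between -0.075 and 0.075 m and y of shaker_b_mid in the frame of wood_tray between -0.045 and 0.045 m and z of shaker_b_mid in the frame of wood_tray between 0.05 and 0.066 m and angle between shaker_b_mid's own z axis and vertical below 0.12 rad) or (x of shaker_b_mid in the frame of steel_tray between -0.075 and 0.075 m and y of shaker_b_mid in the frame of steel_tray between -0.045 and 0.045 m and z of shaker_b_mid in the frame of steel_tray between 0.05 and 0.066 m and angle between shaker_b_mid's own z axis and vertical below 0.12 rad)) and ((x of shaker_c_mid in the frame of wood_tray between -0.075 and 0.075 m and y of shaker_c_mid in the frame of wood_tray between -0.045 and 0.045 m and z of shaker_c_mid in the frame of wood_tray between 0.05 and 0.066 m and angle between shaker_c_mid's own z axis and vertical below 0.12 rad) or (x of shaker_c_mid in the frame of steel_tray between -0.075 and 0.075 m and y of shaker_c_mid in the frame of steel_tray between -0.045 and 0.045 m and z of shaker_c_mid in the frame of steel_tray between 0.05 and 0.066 m and angle between shaker_c_mid's own z axis and vertical below 0.12 rad))) or ((angle between shaker_b_mid's own z axis and vertical above 1 rad and contact force between the fingers and shaker_b above 0.5 N) and ((x of shaker_a_mid in the frame of wood_tray between -0.075 and 0.075 m and y of shaker_a_mid in the frame of wood_tray between -0.045 and 0.045 m and z of shaker_a_mid in the frame of wood_tray between 0.05 and 0.066 m and angle between shaker_a_mid's own z axis and vertical below 0.12 rad) or (x of shaker_a_mid in the frame of steel_tray between -0.075 and 0.075 m and y of shaker_a_mid in the frame of steel_tray between -0.045 and 0.045 m and z of shaker_a_mid in the frame of steel_tray between 0.05 and 0.066 m and angle between shaker_a_mid's own z axis and vertical below 0.12 rad)) and ((x of shaker_c_mid in the frame of wood_tray between -0.075 and 0.075 m and y of shaker_c_mid in the frame of wood_tray between -0.045 and 0.045 m and z of shaker_c_mid in the frame of wood_tray between 0.05 and 0.066 m and angle between shaker_c_mid's own z axis and vertical below 0.12 rad) or (x of shaker_c_mid in the frame of steel_tray between -0.075 and 0.075 m and y of shaker_c_mid in the frame of steel_tray between -0.045 and 0.045 m and z of shaker_c_mid in the frame of steel_tray between 0.05 and 0.066 m and angle between shaker_c_mid's own z axis and vertical below 0.12 rad))) or ((angle between shaker_c_mid's own z axis and vertical above 1 rad and contact force between the fingers and shaker_c above 0.5 N) and ((x of shaker_a_mid in the frame of wood_tray between -0.075 and 0.075 m and y of shaker_a_mid in the frame of wood_tray between -0.045 and 0.045 m and z of shaker_a_mid in the frame of wood_tray between 0.05 and 0.066 m and angle between shaker_a_mid's own z axis and vertical below 0.12 rad) or (x of shaker_a_mid in the frame of steel_tray between -0.075 and 0.075 m and y of shaker_a_mid in the frame of steel_tray between -0.045 and 0.045 m and z of shaker_a_mid in the frame of steel_tray between 0.05 and 0.066 m and angle between shaker_a_mid's own z axis and vertical below 0.12 rad)) and ((x of shaker_b_mid in the frame of wood_tray between -0.075 and 0.075 m and y of shaker_b_mid in the frame of wood_tray between -0.045 and 0.045 m and z of shaker_b_mid in the frame of wood_tray between 0.05 and 0.066 m and angle between shaker_b_mid's own z axis and vertical below 0.12 rad) or (x of shaker_b_mid in the frame of steel_tray between -0.075 and 0.075 m and y of shaker_b_mid in the frame of steel_tray between -0.045 and 0.045 m and z of shaker_b_mid in the frame of steel_tray between 0.05 and 0.066 m and angle between shaker_b_mid's own z axis and vertical below 0.12 rad))))), for 0.2 s.
At the end, for the whole second after the job is handed in: Every shaker with a blue sticker stands upright (within 7 degrees) on the floor of the wooden tray and every one with an orange sticker on the floor of the steel tray, inside the lips, all released and at rest (x of shaker_a_mid in the frame of wood_tray between -0.075 and 0.075 m and y of shaker_a_mid in the frame of wood_tray between -0.045 and 0.045 m and z of shaker_a_mid in the frame of wood_tray between 0.05 and 0.066 m and angle between each of shaker_a_mid, shaker_b_mid, shaker_c_mid's own z axis and vertical below 0.12 rad and linear speed of each of shaker_a, shaker_b, shaker_c below 0.02 m/s and angular speed of each of shaker_a, shaker_b, shaker_c below 0.3 rad/s and x of shaker_b_mid in the frame of steel_tray between -0.075 and 0.075 m and y of shaker_b_mid in the frame of steel_tray between -0.045 and 0.045 m and z of shaker_b_mid in the frame of steel_tray between 0.05 and 0.066 m and x of shaker_c_mid in the frame of wood_tray between -0.075 and 0.075 m and y of shaker_c_mid in the frame of wood_tray between -0.045 and 0.045 m and z of shaker_c_mid in the frame of wood_tray between 0.05 and 0.066 m); the robot touches nothing.
It fails at once if another thing (stirrer cup, bell or scoop) is shifted more than 30 mm (distance of any of stirrer_cup, bell, bean_scoop from where it was at the start of the episode above 0.03 m).
It fails at once if a shaker is banged down on a tray (over 80 N, as in a drop of some 4 cm) (contact force between any of shaker_a, shaker_b, shaker_c and wood_tray above 80 N or contact force between any of shaker_a, shaker_b, shaker_c and steel_tray above 80 N).
It also fails if it takes over 72 s, if anything falls off the work surface, if the arm or the gripper's body presses on something with over 40 N, if the wrist force passes 120 N, or if a joint passes its speed limit or range.

### The arm

A 6-joint arm with a two-finger parallel gripper is mounted at the origin on a cart in front of the work surface, level with it; the furniture and walls round the work are solid. World frame = base frame: x ahead of the robot, y to its left, z up, the work surface at z = 0. Lengths are in m, angles in degrees, forces in N, time in s.
With the tool pointing down it reaches from about 0.3 to 0.75 m from the base axis. Payload 8.5 kg.
Tool frame: the origin (TCP) lies at the very end of the fingers, on their centre line; the grasp point (between the pads) lies 19 mm behind it (r.hold_point_z is the distance from the TCP to the grasp point, in m); z points along the fingers, y is the line along which they close (so a half turn about z gives the same grasp; the last joint's range is limited). The gripper opens to 88 mm and grips with 3 to 60 N. Pads are 18 mm wide; open, the fingers measure 123 mm over their backs; the gripper's body (75 mm by 187 mm) begins 45 mm behind the grasp point.
Start: joints at [-89.628, 21.807, 74.336, -0, 83.858, -12.336], TCP at [0.121, -0.537, 0.239] pointing down, gripper open.
Joint ranges: [-178.18, 178.18], [-50.72, 133.34], [12.68, 142.11], [-81.47, 261.47], [9.98, 163.14], [-165.26, 165.26]. Speed limits (degrees/s): [136.94, 136.94, 180, 180, 180, 180].

### API

Orientations are given as a 3x3 rotation matrix whose columns are the frame's x, y, z axes.
In Python, from cell import r gives the robot as it stands.
- The arm moves only by the tool play_rows, never from a script. Its argument "increments" is a list of rows, each a list of 6 numbers: the shift along the world's x, y, z in cm, then the turn, a rotation vector about the world's x, y, z in degrees. A call has 1 to 12 rows; each row is the pose to reach, as a shift and turn from the pose commanded when the call began; what a row does not reach only later rows make up. A row lasts 1/8 s, in which the tool goes at most 62.5 mm and 10.7 degrees, less where a joint would pass 70% of its speed; a pose out of reach is approached as far as the arm can. A call with a gripper value outside its range is refused whole. "gripper" is the finger opening in cm, from 0 to 8.81, set as the call begins (left out, the last holds). The fingers move at their own pace and stop on an object; "grip_force" is the grip in N (left out, the last holds). Time passes only in rows, so rows that repeat a pose let the fingers close. It gives the time, the measured TCP pose, the force, the opening and the grip force at its end, in the units of the state.
- r.observe(): the state, without advancing time (a new reading comes with each control period).
- r.grab_frame(name): name is "side" or "top"; returns the picture (420x560x3 uint8, red, green, blue); there is no depth.
- r.camera_info(name): a dict with "intrinsics" (3x3 intrinsics, pixels), "dist_coeffs" ([k1, k2, p1, p2, k3] as OpenCV has them; the pictures are not rectified), "R" (3x3) and "t" (3): a world point X has camera coordinates R X + t. Camera axes: x right, y down, z forward; pixel columns grow to the right and rows downward; lengths in m; the calibration is good to about 2 mm. A picture is of the moment at which its call begins. camera_info takes no time and is no camera call.
- r.hand_in(): hands the job in; it is judged then, once.
The state is a dict: "clock": time; "joint_pos": joint angles; "joint_velocities": joint speeds; "effort": joint torques, N m; "tcp_pos": TCP position; "tcp_rot": TCP orientation; "ft_force": force on the tool from outside, world axes, zero at the start; "ft_torque": the same for the moment, N m; "width": finger opening in m; "grasp_force": force on a finger pad.
Only numpy, scipy, OpenCV 4.12 (cv2) and the standard library are available. Lean on these libraries where they do the work, as an engineer would, in place of code of your own. Each camera call takes 0.05 s, during which the arm holds its last target. There are 200 camera calls.

## Working session

There is one attempt and no reset: what is moved stays moved. The work goes in short steps, Python scripts to look and compute and a tool call to move; the robot and the scene stay as the last step left them, time stands still between calls to the robot, and variables do not carry over. Pictures are saved under pics/ and viewed, at most 10 in all, crops included, and the job is handed in when it is done.

Besides the shell and the picture viewer there is one more tool, called after "Request:" as name([rows], argument=value, ...), one row to a line, values as JSON. play_rows: Moves the arm, as the interface text tells. Its arguments: {"type":"object","properties":{"increments":{"type":"array"},"gripper":{"type":"number"},"grip_force":{"type":"number"}},"required":["increments"]}

```bash
mkdir -p pics; ls
python3 - <<'E'
from cell import r
import cv2,numpy as np
for n in("side","top"):
    c=r.camera_info(n); print(n,np.round(c["intrinsics"],1).tolist(),np.round(c["dist_coeffs"],3),np.round(c["R"],3).tolist(),np.round(c["t"],3), "pos",np.round(-np.array(c["R"]).T@c["t"],3))
    cv2.imwrite(f"pics/{n}0.png",r.grab_frame(n)[:,:,::-1])
o=r.observe();print(o["tcp_rot"],o["clock"],r.hold_point_z)
E
```

```text
pics
side [[458.4, 0.0, 281.8], [0.0, 458.4, 214.4], [0.0, 0.0, 1.0]] [-0.135  0.     0.     0.     0.   ] [[-0.925, 0.379, 0.002], [0.279, 0.685, -0.674], [-0.257, -0.623, -0.739]] [ 0.523 -0.144  1.534] pos [0.918 0.855 1.036]
top [[385.2, 0.0, 275.9], [0.0, 385.2, 206.0], [0.0, 0.0, 1.0]] [-0.022  0.     0.     0.     0.   ] [[-0.005, -1.0, -0.005], [-0.996, 0.005, -0.093], [0.093, 0.004, -0.996]] [0.051 0.575 1.022] pos [0.478 0.044 1.071]
[[ 9.75512765e-01  2.19942823e-01  1.26636608e-05]
 [ 2.19942631e-01 -9.75511986e-01  1.26667672e-03]
 [ 2.90950007e-04 -1.23287403e-03 -9.99999198e-01]] 0.1 0.0187
```

```bash
python3 -c "
import cv2,numpy as np
a=cv2.imread('pics/side0.png');b=cv2.imread('pics/top0.png')
cv2.imwrite('pics/both.png',cv2.resize(np.vstack([a,b]),None,fx=.714,fy=.714))"
```

```text
(no output)
```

View pics/top0.png

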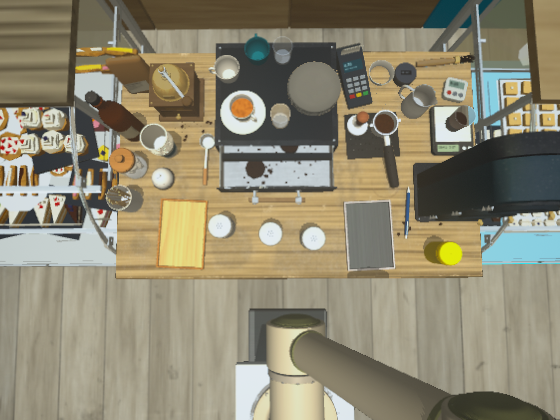

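View pics/side0.png

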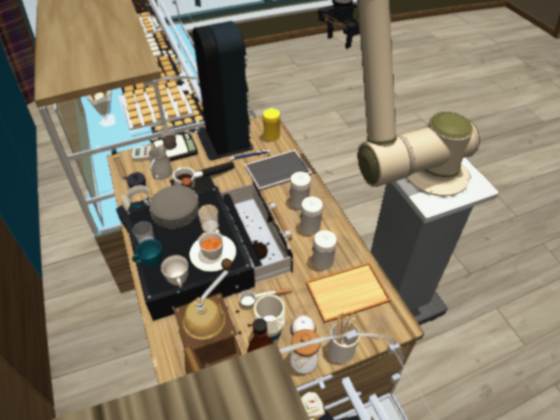

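The top view shows three pale shakers at (221,226), (270,233) and (313,238). The yellow look-alike is at (450,253), the wooden tray at (183,234) and the steel tray at (370,235). The side view shows the same shakers at (324,250), (311,215) and (300,190). The three pale ones fit the description and the yellow one doesn't. I'll measure them and enlarge a crop to confirm.

```bash
cat > h.py <<'E'
from cell import r
import cv2,numpy as np
def ray(n,px):
    c=r.camera_info(n);K=np.array(c["intrinsics"]);R=np.array(c["R"])
    u=cv2.undistortPoints(np.array([[px]],float),K,np.array(c["dist_coeffs"]))[0,0]
    return -R.T@np.array(c["t"]), R.T@np.array([u[0],u[1],1])
def onz(n,px,z):
    o,d=ray(n,px);return o+d*(z-o[2])/d[2]
def px(n,X):
    c=r.camera_info(n)
    return cv2.projectPoints(np.array([X],float),cv2.Rodrigues(np.array(c["R"]))[0],np.array(c["t"],float),np.array(c["intrinsics"]),np.array(c["dist_coeffs"]))[0][0,0]
def blobs(m,amin=100):
    k,_,s,c=cv2.connectedComponentsWithStats(m.astype(np.uint8)); return [(c[i],s[i]) for i in range(1,k) if s[i,4]>amin]
E
python3 - <<'E'
from h import *
b=cv2.imread('pics/top0.png');h=cv2.cvtColor(b,cv2.COLOR_BGR2HSV)
m=(h[...,1]<45)&(h[...,2]>170); m[:200]=0;m[262:]=0;m[:,:150]=0;m[:,400:]=0
for c,s in blobs(m): print("shaker",c,s,np.round(onz("top",c,.106),3))
m=(h[...,1]<70)&(h[...,2]<150);m[:195]=0;m[275:]=0;m[:,:335]=0;m[:,400:]=0
for c,s in blobs(m,1500):
    ys,xs=np.where(m);q=cv2.minAreaRect(np.c_[xs,ys].astype(np.float32));print("steel",q,np.round([onz("top",p,.008)[:2] for p in cv2.boxPoints(q)],3).tolist(),np.round(onz("top",q[0],.008),3))
print(h[234,183],h[234,140],h[250,250])
m=(h[...,0]>8)&(h[...,0]<30)&(h[...,2]>215)&(h[...,1]>90);m[:190]=0;m[275:]=0;m[:,:150]=0;m[:,212:]=0
m=cv2.morphologyEx(m.astype(np.uint8),cv2.MORPH_OPEN,np.ones((5,5)))
ys,xs=np.where(m);q=cv2.minAreaRect(np.c_[xs,ys].astype(np.float32));print("wood",q,np.round([onz("top",p,.008)[:2] for p in cv2.boxPoints(q)],3).tolist(),np.round(onz("top",q[0],.008),3))
cv2.imwrite("pics/crop.png",cv2.resize(b[190:280,145:475],(800,218),interpolation=cv2.INTER_CUBIC))
E
```

```text
shaker [366.56923077 222.23461538] [344 200  51  62 260] [ 0.526 -0.179  0.106]
shaker [219.15       225.58571429] [208 214  23  24 420] [0.52  0.19  0.106]
shaker [270.1136891  233.46867749] [259 222  23  24 431] [0.499 0.062 0.106]
shaker [313.35141509 238.02358491] [302 227  24  23 424] [ 0.488 -0.045  0.106]
steel ((368.064208984375, 235.96240234375), (67.78286743164062, 46.164188385009766), 86.18592071533203) [[0.583, -0.137], [0.591, -0.266], [0.405, -0.272], [0.397, -0.146]] [ 0.493 -0.205  0.008]
[ 27 110 230] [ 20 104 186] [ 20 100 179]
wood ((182.1967315673828, 233.51373291015625), (42.594139099121094, 64.23919677734375), 3.990912914276123) [[0.419, 0.371], [0.596, 0.362], [0.587, 0.243], [0.411, 0.253]] [0.503 0.307 0.008]
```

View pics/crop.png

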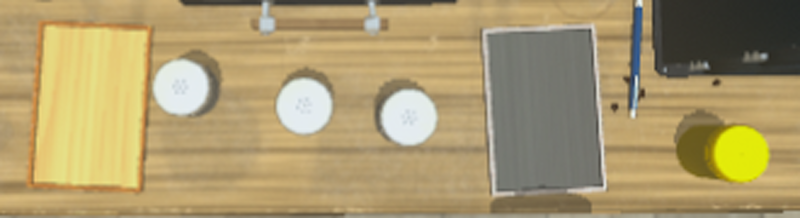

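The crop confirms three pale white-lidded shakers at (181,87), (304,105) and (409,117) in the crop, with the yellow look-alike off at (740,153). I'm starting with the pale shaker on the right, at about (0.488, −0.045).

Request:
play_rows([
  [36.7,49.2,-2,0,0,-12.7],
  [36.7,49.2,-2,0,0,-12.7],
  [36.7,49.2,-2,0,0,-12.7],
  [36.7,49.2,-2,0,0,-12.7],
  [36.7,49.2,-2,0,0,-12.7],
  [36.7,49.2,-2,0,0,-12.7],
  [36.7,49.2,-2,0,0,-12.7],
  [36.7,49.2,-2,0,0,-12.7],
  [36.7,49.2,-2,0,0,-12.7],
  [36.7,49.2,-2,0,0,-12.7],
  [36.7,49.2,-2,0,0,-12.7],
  [36.7,49.2,-2,0,0,-12.7],
], gripper=8.8, grip_force=35)

```text
clock: 1.6
tcp_pos: [0.4876, -0.0447, 0.2185]
tcp_rot: [[1.0, 0.0, -0.001], [0.0, -1.0, -0.0], [-0.001, 0.0, -1.0]]
ft_force: [-0.7, -0.6, -0.0]
width: 0.0883
grasp_force: 0.0
```

Request:
play_rows([
  [0,0,-6,0,0,0],
  [0,0,-11,0,0,0],
  [0,0,-14,0,0,0],
  [0,0,-15.6,0,0,0],
  [0,0,-15.6,0,0,0],
])

```text
clock: 2.22
tcp_pos: [0.4871, -0.0456, 0.0622]
tcp_rot: [[1.0, -0.002, -0.002], [-0.002, -1.0, 0.001], [-0.002, -0.001, -1.0]]
ft_force: [0.7, 0.1, 1.0]
width: 0.0879
grasp_force: 0.0
```

Request:
play_rows([
  [0,0,0,0,0,0],
  [0,0,0,0,0,0],
  [0,0,0,0,0,0],
  [0,0,0,0,0,0],
], gripper=4.5)

```text
clock: 2.72
tcp_pos: [0.4884, -0.0447, 0.0633]
tcp_rot: [[1.0, 0.0, 0.001], [0.0, -1.0, -0.001], [0.001, 0.001, -1.0]]
ft_force: [0.5, -1.9, 5.5]
width: 0.0593
grasp_force: 34.9
```

Request:
play_rows([
  [0,0,4,0,0,0],
  [0,0,10,0,0,0],
  [-3,1,16,8,-5,0],
  [-6,3,20,64,-37,0],
  [-6,3,20,64,-37,0],
  [-6,3,20,64,-37,0],
  [-6,3,20,64,-37,0],
  [-6,3,20,64,-37,0],
  [-6,3,20,64,-37,0],
  [-6,3,20,64,-37,0],
  [-6,3,20,64,-37,0],
  [-6,3,20,64,-37,0],
])

```text
clock: 4.22
tcp_pos: [0.428, -0.014, 0.2633]
tcp_rot: [[0.819, 0.314, 0.48], [-0.31, -0.461, 0.831], [0.483, -0.83, -0.28]]
ft_force: [-0.3, -0.2, -1.9]
width: 0.0592
grasp_force: 34.9
```

```bash
cat >> h.py <<'E'
def look(name):
    f=r.grab_frame("side")[:,:,::-1].copy();o=r.observe();z=np.array(o["tcp_rot"])[:,2]
    p=np.array(o["tcp_pos"])+z*.06;u,v=px("side",p).astype(int)
    c=f[max(0,v-70):v+70,max(0,u-90):u+90];h=cv2.cvtColor(c,cv2.COLOR_BGR2HSV);s=(h[...,1]>150)&(h[...,2]>120)
    print("base px",u,v,"hue blobs",[(np.round(q[0]),q[1][4],) for q in blobs(s,40)],"centre hsv",h[min(70,v),min(90,u)], "tilt",np.degrees(np.arccos(-z[2])),"j",np.round(o["joint_pos"],0),o["grasp_force"],o["clock"])
    cv2.imwrite("pics/"+name,cv2.resize(c,None,fx=3,fy=3))
E
python3 -c "from h import *;look('t1.png')"
```

```text
base px 325 154 hue blobs [(array([36., 41.]), np.int32(484))] centre hsv [114 229  98] tilt 73.7740063206312 j [-54.  18. 113.  62.  96.  14.] 34.89822782742408 4.275
```

View pics/t1.png

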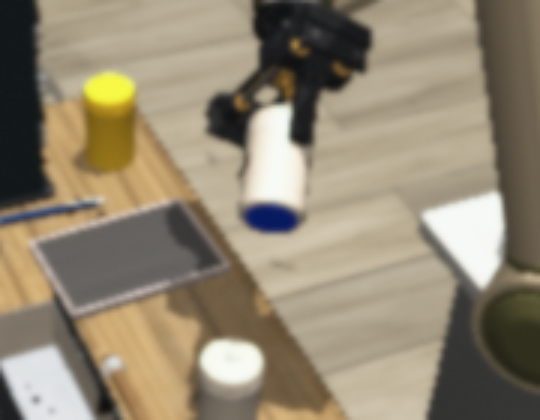

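The base shows blue at crop (272,217), so this one goes in the wooden tray.

Request:
play_rows([
  [3,6,0,-12,7,0],
  [5,12,0,-64,37,0],
  [8,18,0,-64,37,0],
  [11.4,24,0,-64,37,0],
  [11.4,30,-1,-64,37,0],
  [11.4,31.8,-2,-64,37,0],
  [11.4,31.8,-4,-64,37,0],
  [11.4,31.8,-4,-64,37,0],
  [11.4,31.8,-4,-64,37,0],
  [11.4,31.8,-4,-64,37,0],
])

```text
clock: 5.52
tcp_pos: [0.5418, 0.3033, 0.2234]
tcp_rot: [[1.0, -0.0, 0.001], [-0.0, -1.0, 0.002], [0.001, -0.002, -1.0]]
ft_force: [-0.6, 0.1, -1.4]
width: 0.0592
grasp_force: 34.9
```

Run:
```python
from h import *
f=r.grab_frame("side")[:,:,::-1].copy();cv2.imwrite("pics/p1.png",cv2.resize(f[150:370,220:440],None,fx=2.5,fy=2.5))
```

```text
(no output)
```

View pics/p1.png

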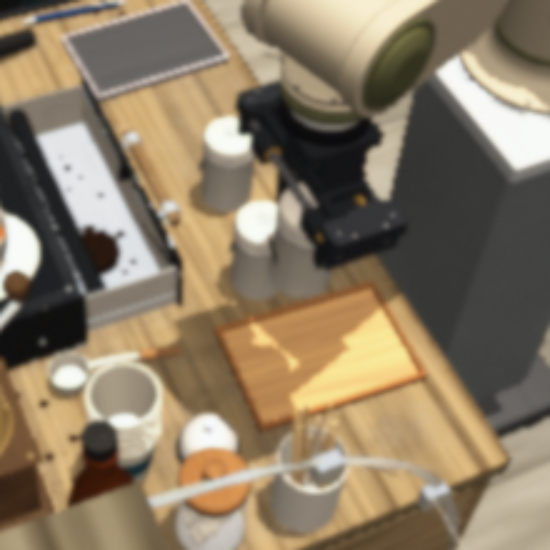

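The shaker is held upright above the wooden tray at crop (320,350). The other two still stand, so I'll lower it.

Request:
play_rows([
  [0,0,-5,0,0,0],
  [0,0,-10,0,0,0],
  [0,0,-13,0,0,0],
  [0,0,-14.3,0,0,0],
  [0,0,-14.8,0,0,0],
  [0,0,-15.2,0,0,0],
  [0,0,-15.4,0,0,0],
  [0,0,-15.4,0,0,0],
])

```text
clock: 6.58
tcp_pos: [0.5421, 0.3036, 0.0692]
tcp_rot: [[1.0, 0.0, 0.001], [0.0, -1.0, 0.0], [0.001, -0.0, -1.0]]
ft_force: [-0.6, -0.4, -1.9]
width: 0.059
grasp_force: 34.9
```

Request:
play_rows([
  [0,0,-0.1,0,0,0],
  [0,0,-0.2,0,0,0],
])

```text
clock: 6.82
tcp_pos: [0.5428, 0.3036, 0.0682]
tcp_rot: [[1.0, 0.0, 0.003], [0.0, -1.0, 0.001], [0.003, -0.001, -1.0]]
ft_force: [-1.9, -3.0, 11.7]
width: 0.0592
grasp_force: 34.8
```

Request:
play_rows([
  [0,0,0,0,0,0],
  [0,0,0,0,0,0],
  [0,0,0,0,0,0],
], gripper=7.8)

```text
clock: 7.2
tcp_pos: [0.5419, 0.3035, 0.0666]
tcp_rot: [[1.0, 0.0, -0.0], [0.0, -1.0, -0.0], [-0.0, 0.0, -1.0]]
ft_force: [-0.6, -0.1, 0.8]
width: 0.078
grasp_force: 0.0
```

Request:
play_rows([
  [0,0,2,0,0,0],
  [0,0,7,0,0,0],
  [0,0,13,0,0,0],
  [-1,-5,13,0,0,0],
  [-2.3,-11.4,13,0,0,0],
  [-2.3,-11.4,13,0,0,0],
  [-2.3,-11.4,13,0,0,0],
])

```text
clock: 8.07
tcp_pos: [0.5192, 0.1896, 0.1969]
tcp_rot: [[1.0, -0.0, 0.0], [-0.0, -1.0, 0.0], [0.0, -0.0, -1.0]]
ft_force: [0.1, 0.8, -0.3]
width: 0.0781
grasp_force: 0.0
```

Run:
```python
from h import *
f=r.grab_frame("side")[:,:,::-1].copy();cv2.imwrite("pics/p2.png",cv2.resize(f[150:370,220:440],None,fx=2.5,fy=2.5))
h=cv2.cvtColor(f,cv2.COLOR_BGR2HSV)
```

```text
(no output)
```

View pics/p2.png

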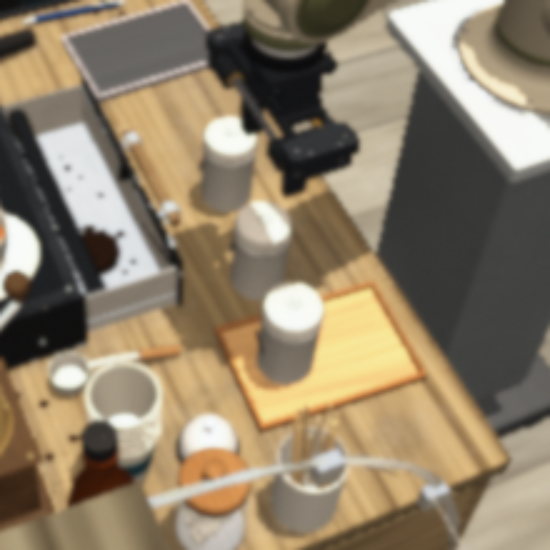

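The first shaker stands in the wooden tray at crop (290,340), inside the lips. Next is the shaker nearest it, at crop (262,250).

Request:
play_rows([
  [0,0,-2,0,0,0],
  [0,0,-5,0,0,0],
  [0,0,-10,0,0,0],
  [0,0,-12.5,0,0,0],
  [0,0,-13.5,0,0,0],
  [0,0,-13.5,0,0,0],
], gripper=8.6)

```text
clock: 8.88
tcp_pos: [0.5192, 0.1902, 0.0617]
tcp_rot: [[1.0, 0.001, -0.0], [0.001, -1.0, 0.0], [-0.0, -0.0, -1.0]]
ft_force: [0.1, 0.0, 0.2]
width: 0.0859
grasp_force: 0.0
```

Request:
play_rows([
  [0,0,0,0,0,0],
  [0,0,0,0,0,0],
  [0,0,0,0,0,0],
  [0,0,0,0,0,0],
], gripper=4.5)

```text
clock: 9.38
tcp_pos: [0.5193, 0.1895, 0.0623]
tcp_rot: [[1.0, 0.0, 0.001], [0.0, -1.0, 0.0], [0.001, -0.0, -1.0]]
ft_force: [-1.4, -0.5, 4.5]
width: 0.0596
grasp_force: 35.0
```

Request:
play_rows([
  [0,0,4,0,0,0],
  [0,0,10,0,0,0],
  [-3,-3,16,8,-5,0],
  [-8,-8,20,64,-37,0],
  [-9,-12,20,64,-37,0],
  [-9,-12,20,64,-37,0],
  [-9,-12,20,64,-37,0],
  [-9,-12,20,64,-37,0],
  [-9,-12,20,64,-37,0],
  [-9,-12,20,64,-37,0],
  [-9,-12,20,64,-37,0],
  [-9,-12,20,64,-37,0],
])

```text
clock: 10.88
tcp_pos: [0.429, 0.0696, 0.2618]
tcp_rot: [[0.819, 0.314, 0.481], [-0.312, -0.459, 0.832], [0.482, -0.831, -0.278]]
ft_force: [-0.6, -0.2, -2.6]
width: 0.0597
grasp_force: 35.0
```

```bash
python3 -c "from h import *;look('t2.png')"
```

```text
base px 339 175 hue blobs [(array([22., 20.]), np.int32(491))] centre hsv [113 234  99] tilt 73.83906152729666 j [-44.  15. 119.  68.  89.  14.] 34.96123278513551 10.925
```

View pics/t2.png

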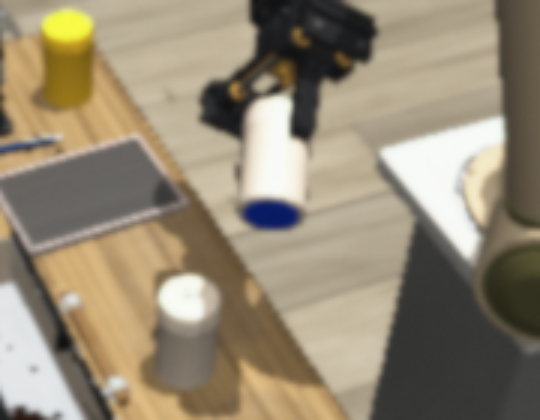

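Its base is blue too, at crop (272,214). It goes in the near slot of the wooden tray.

Request:
play_rows([
  [0,3,0,-12,7,0],
  [0,6,0,-64,37,0],
  [1,9,0,-64,37,0],
  [2,12,0,-64,37,0],
  [3,16,0,-64,37,0],
  [3.4,20,-1,-64,37,0],
  [3.4,23.8,-2,-64,37,0],
  [3.4,23.8,-4,-64,37,0],
  [3.4,23.8,-4,-64,37,0],
  [3.4,23.8,-4,-64,37,0],
])

```text
clock: 12.18
tcp_pos: [0.4631, 0.3063, 0.2226]
tcp_rot: [[1.0, -0.002, 0.001], [-0.002, -1.0, 0.001], [0.001, -0.001, -1.0]]
ft_force: [-0.1, -0.8, -2.7]
width: 0.0596
grasp_force: 35.0
```

Request:
play_rows([
  [0,0,-5,0,0,0],
  [0,0,-10,0,0,0],
  [0,0,-13,0,0,0],
  [0,0,-14.4,0,0,0],
  [0,0,-14.9,0,0,0],
  [0,0,-15.2,0,0,0],
  [0,0,-15.3,0,0,0],
  [0,0,-15.4,0,0,0],
])

```text
clock: 13.18
tcp_pos: [0.4632, 0.3076, 0.0683]
tcp_rot: [[1.0, 0.0, 0.001], [0.0, -1.0, 0.0], [0.001, -0.0, -1.0]]
ft_force: [-0.3, -0.5, -2.9]
width: 0.0595
grasp_force: 35.0
```

Request:
play_rows([
  [0,0,-0.1,0,0,0],
  [0,0,-0.15,0,0,0],
])

```text
clock: 13.42
tcp_pos: [0.4633, 0.3076, 0.0674]
tcp_rot: [[1.0, 0.0, 0.002], [0.0, -1.0, 0.0], [0.002, -0.0, -1.0]]
ft_force: [-3.3, -1.9, 9.1]
width: 0.0594
grasp_force: 34.9
```

Request:
play_rows([
  [0,0,0,0,0,0],
  [0,0,0,0,0,0],
  [0,0,0,0,0,0],
], gripper=7.8)

```text
clock: 13.8
tcp_pos: [0.463, 0.3075, 0.0663]
tcp_rot: [[1.0, 0.0, 0.0], [0.0, -1.0, 0.0], [0.0, -0.0, -1.0]]
ft_force: [-0.7, -0.3, -1.2]
width: 0.0781
grasp_force: 0.0
```

Request:
play_rows([
  [0,0,2,0,0,0],
  [0,0,7,0,0,0],
  [0,0,13,0,0,0],
  [1,-6,13,0,0,0],
  [2,-12,13,0,0,0],
  [3,-18,13,0,0,0],
  [3.6,-24.5,13,0,0,0],
  [3.6,-24.5,13,0,0,0],
  [3.6,-24.5,13,0,0,0],
])

```text
clock: 14.92
tcp_pos: [0.4989, 0.0626, 0.1962]
tcp_rot: [[1.0, -0.0, -0.0], [-0.0, -1.0, 0.0], [-0.0, -0.0, -1.0]]
ft_force: [-0.5, -0.4, 1.0]
width: 0.078
grasp_force: 0.0
```

Run:
```python
from h import *
f=r.grab_frame("side")[:,:,::-1].copy();cv2.imwrite("pics/p3.png",cv2.resize(f[150:370,220:440],None,fx=2.5,fy=2.5))
```

```text
(no output)
```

View pics/p3.png

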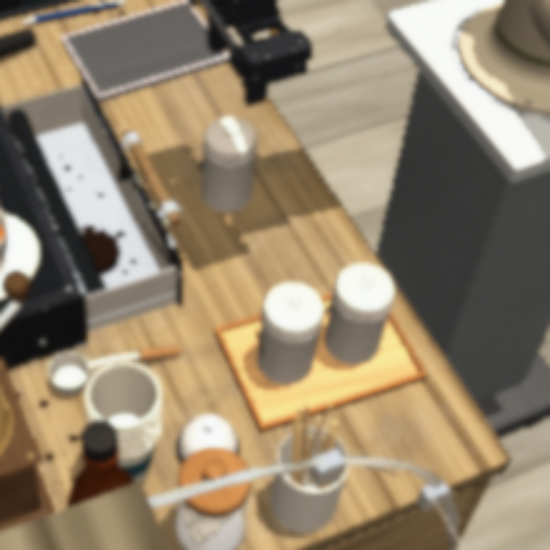

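Both placed shakers stand inside the wooden tray, at crop (290,335) and (360,315). Now the last one, at crop (230,165).

Request:
play_rows([
  [0,0,-2,0,0,0],
  [0,0,-5,0,0,0],
  [0,0,-10,0,0,0],
  [0,0,-12.5,0,0,0],
  [0,0,-13.4,0,0,0],
  [0,0,-13.4,0,0,0],
], gripper=8.6)

```text
clock: 15.72
tcp_pos: [0.4991, 0.0633, 0.0625]
tcp_rot: [[1.0, 0.001, 0.0], [0.001, -1.0, 0.0], [0.0, -0.0, -1.0]]
ft_force: [0.1, 0.8, 0.5]
width: 0.0861
grasp_force: 0.0
```

Request:
play_rows([
  [0,0,0,0,0,0],
  [0,0,0,0,0,0],
  [0,0,0,0,0,0],
  [0,0,0,0,0,0],
], gripper=4.5)

```text
clock: 16.23
tcp_pos: [0.4994, 0.0623, 0.0628]
tcp_rot: [[1.0, 0.0, 0.001], [0.0, -1.0, -0.0], [0.001, 0.0, -1.0]]
ft_force: [0.2, -2.1, 4.8]
width: 0.06
grasp_force: 34.9
```

Request:
play_rows([
  [0,0,4,0,0,0],
  [0,0,10,0,0,0],
  [-3,-2,16,8,-5,0],
  [-7,-5,20,64,-37,0],
  [-7,-7,20,64,-37,0],
  [-7,-7,20,64,-37,0],
  [-7,-7,20,64,-37,0],
  [-7,-7,20,64,-37,0],
  [-7,-7,20,64,-37,0],
  [-7,-7,20,64,-37,0],
  [-7,-7,20,64,-37,0],
  [-7,-7,20,64,-37,0],
])

```text
clock: 17.73
tcp_pos: [0.429, -0.007, 0.2628]
tcp_rot: [[0.819, 0.314, 0.48], [-0.31, -0.461, 0.831], [0.483, -0.83, -0.28]]
ft_force: [-1.2, 0.6, -2.0]
width: 0.0597
grasp_force: 35.0
```

```bash
python3 -c "from h import *;look('t3.png')"
```

```text
base px 325 156 hue blobs [(array([36., 39.]), np.int32(488)), (array([91., 72.]), np.int32(119))] centre hsv [  9 235 130] tilt 73.77404543964731 j [-53.  18. 114.  63.  96.  14.] 34.98479577130638 17.775
```

View pics/t3.png

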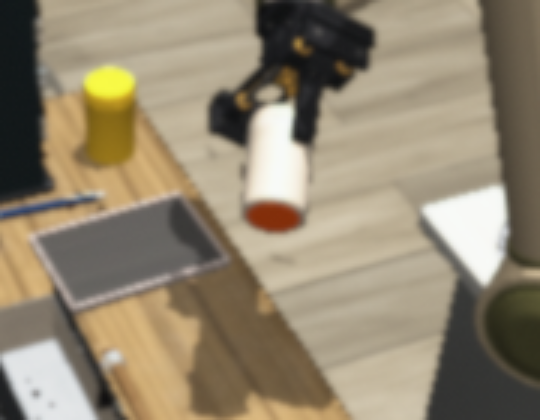

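The base is orange at crop (275,215), so this one goes in the centre of the steel tray.

Request:
play_rows([
  [0,-3,0,-12,7,0],
  [0,-6,0,-64,37,0],
  [1,-9,0,-64,37,0],
  [3,-12,0,-64,37,0],
  [5,-16,0,-64,37,0],
  [6.4,-19.8,-1,-64,37,0],
  [6.4,-19.8,-2,-64,37,0],
  [6.4,-19.8,-4,-64,37,0],
  [6.4,-19.8,-4,-64,37,0],
  [6.4,-19.8,-4,-64,37,0],
])

```text
clock: 19.02
tcp_pos: [0.4931, -0.2056, 0.2233]
tcp_rot: [[1.0, -0.0, 0.001], [-0.0, -1.0, -0.001], [0.001, 0.001, -1.0]]
ft_force: [0.6, 0.5, -1.8]
width: 0.0598
grasp_force: 35.0
```

Request:
play_rows([
  [0,0,-5,0,0,0],
  [0,0,-10,0,0,0],
  [0,0,-13,0,0,0],
  [0,0,-14.4,0,0,0],
  [0,0,-14.9,0,0,0],
  [0,0,-15.2,0,0,0],
  [0,0,-15.3,0,0,0],
  [0,0,-15.4,0,0,0],
])

```text
clock: 20.02
tcp_pos: [0.4932, -0.2057, 0.0688]
tcp_rot: [[1.0, 0.0, 0.001], [0.0, -1.0, -0.001], [0.001, 0.001, -1.0]]
ft_force: [-0.4, -0.1, -2.1]
width: 0.0595
grasp_force: 35.0
```

Request:
play_rows([
  [0,0,-0.1,0,0,0],
  [0,0,-0.17,0,0,0],
])

```text
clock: 20.27
tcp_pos: [0.4935, -0.2057, 0.0677]
tcp_rot: [[1.0, 0.0, 0.002], [0.0, -1.0, -0.001], [0.002, 0.001, -1.0]]
ft_force: [-2.2, 1.7, 13.1]
width: 0.0595
grasp_force: 34.9
```

Request:
play_rows([
  [0,0,0,0,0,0],
  [0,0,0,0,0,0],
  [0,0,0,0,0,0],
], gripper=7.8)

```text
clock: 20.65
tcp_pos: [0.493, -0.2055, 0.0665]
tcp_rot: [[1.0, 0.0, 0.0], [0.0, -1.0, 0.0], [0.0, -0.0, -1.0]]
ft_force: [0.5, 0.3, 0.1]
width: 0.0782
grasp_force: 0.0
```

Request:
play_rows([
  [0,0,2,0,0,0],
  [0,0,7,0,0,0],
  [0,0,13,0,0,0],
  [-6,5,16,0,0,0],
  [-10,10,18,0,0,0],
  [-10,15,18,0,0,0],
  [-10,15,18,0,0,0],
  [-10,15,18,0,0,0],
])

```text
clock: 21.65
tcp_pos: [0.3932, -0.0556, 0.2467]
tcp_rot: [[1.0, 0.001, 0.001], [0.001, -1.0, -0.001], [0.001, 0.001, -1.0]]
ft_force: [-0.7, -0.7, 0.5]
width: 0.078
grasp_force: 0.0
```

Run:
```python
from h import *
f=r.grab_frame("side")[:,:,::-1].copy();cv2.imwrite("pics/p4.png",cv2.resize(f[90:370,200:440],None,fx=2,fy=2))
```

```text
(no output)
```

View pics/p4.png

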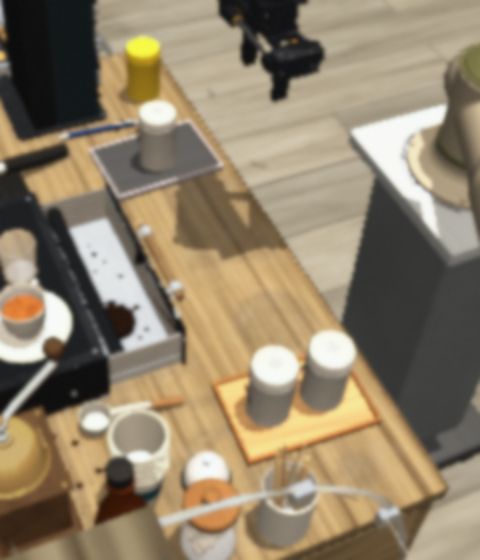

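All three stand upright inside their trays: steel at (157,140), wood at (272,385) and (328,370). The gripper is clear.

```bash
python3 -c "
from cell import r
print(r.hand_in())"
```

```text
the job is handed in; nothing more can be done
None
```

All three shakers were tipped, read and set down upright: the two blue-stickered ones are in the wooden tray and the orange one is in the steel tray; the job is handed in at about 22 s, and no verdict was returned.

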